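# Set the carton stop and load the carton

## Task

Set up the labelling jig for the white carton: lift the black knob of the yellow stop out of its notch, move the stop along and let the knob drop fully into the notch that has the green tag. Then pick up the carton and lay it flat in the blue-walled channel, on the side where the channel is long, with its end right up against the stop. Leave the other things on the bench where they are.

Things in the scene. Friction and masses are not known exactly. Their poses are not given: they have to be found in the camera images.
- jig: Aluminium base plate fixed flat on the bench; place and yaw vary. Origin on the bench surface, under the channel's centre line, abreast of the middle notch; x runs across the channel to the rack, y along the channel, z up. Plate x -47..95 mm, y -105..195 mm, top at z = 12 mm
- channel (a point): Middle of the channel's floor on the long (+y) side, at jig x 0, y 100, z 12 mm; axes as the jig's. Blue walls 8 mm thick, 10 mm high above the floor, at jig x = +-33..41 mm, y -101..191 mm: a straight channel 66 mm wide, open at both ends. The carton belongs on the stop's +y side, where the channel is long
- rack (a point): Middle of the steel rack's top, at jig x 72, y 0, z 34 mm; axes as the jig's. The rack is 24 mm wide and runs along y; five notches at jig y = -60, -30, 0, 30, 60 mm, each 12 mm wide (y) and 14 mm deep
- knob_grip (a point): Point to grip on the knob: on its upright axis, 15 mm below its top. Black round knob, 30 mm diameter, 31 mm tall (top at z = 97 mm, underside at 66 mm when in a notch). Its 9 mm round pin sits in a notch. At the jig frame's x = 72 mm, y = stop joint. Rises with the knob. The steel saddle below has its top at z = 56 mm, with a collar to 60 mm
- stop (a joint): Position of the stop along the rack in the jig's +y, m; 0 = middle notch (the start), -0.075..0.075; notch centres at -0.06, -0.03, 0, 0.03, 0.06. About 1.5 N of friction; a knob in its notch locks it within 1.5 mm
- knob (a joint): Height the knob is lifted above a notch's floor, m; 0 = fully down in a notch, about 0.014 = pin standing on top of the rack between notches, 0.030 = upper limit. Above 0.016 the stop slides freely. Its weight and a light spring (about 2 N in all) bring it down when let go
- stop_face (a point): Middle of the yellow stop's face that looks to the jig's +y, on the channel's centre line, 30 mm above the bench; its axes are the jig's. The stop is 12 mm thick (y), x -31..57 mm, up to z = 54 mm, so it closes off the channel, and moves with the knob
- stop_index (a point): Point on the stop, at jig x = 50 mm, 12 mm above the bench: it stands over the tag of the notch in which the knob is
- tag_green: Green rectangular tag, 16 x 22 mm (jig x, y), 4 mm high, fixed on the base plate between channel and rack (jig x = 50 mm) abreast of the notch to be used; origin at the centre of its underside. Three like tags in grey mark the other notches. Which notch has the green one varies; it is never the middle notch
- pack: White carton, a box 100 x 60 x 35 mm (x, y, z of its frame), about 0.1 kg, lying flat on the bench to the right of the jig; origin at the centre of its underside. Fits the channel lengthways with 3 mm to spare on each side; either end may face the stop
- pliers_1: Orange-handled pliers, 172 mm long, 13 mm high, lying left of the jig, farther from the robot; leave alone
- grease: Black and yellow bottle with a red cap, 44 mm diameter, 93 mm tall, standing to the right of the carton; leave alone
- amber_tape: Roll of amber tape, 92 mm diameter, 19 mm high, lying left of the jig; leave alone
Mind the look-alikes: they are no part of the job. Of the things that look like the pack, the largest one is meant.

How it is judged:
On the way, in this order (a step that is already met when the one before it is completed fails the run):
1. the knob is lifted out of its notch (value of joint knob above 0.0145 m), for 0.1 s.
2. the knob is down in the notch with the green tag (value of joint knob below 0.003 m and horizontal distance between stop_index and tag_green below 0.006 m), for 0.2 s.
3. the carton is lifted off the bench (height (world z) of pack above 0.03 m), for 0.1 s.
At the end, for the whole second after the job is handed in: The knob is fully down (under 3 mm) in the notch with the green tag (stop_index within 6 mm of the tag), and the carton lies at rest flat on the channel floor between the walls, on the stop's +y side, with its end against the stop face (gap under 4 mm) (all of step 2 and y of pack in the frame of stop_face between 0.046 and 0.054 m and x of pack in the frame of jig between -0.006 and 0.006 m and (z of pack in the frame of jig between 0.008 and 0.016 m or z of pack in the frame of jig between 0.043 and 0.051 m) and angle between the z axis of pack and the z axis of jig, either way round below 0.06 rad and angle between the x axis of pack and the y axis of jig, either way round below 0.12 rad and linear speed of pack below 0.01 m/s); the robot touches nothing.
It fails at once if the pliers, the bottle or the tape roll is moved more than 25 mm (distance of any of pliers_1, grease, amber_tape from where it was at the start of the episode above 0.025 m).
It also fails if it takes over 58 s, if anything falls off the work surface, if the arm or the gripper's body presses on something with over 40 N, if the wrist force passes 120 N, or if a joint passes its speed limit or range.

## Robot

A 7-joint arm with a two-finger parallel gripper is mounted at the origin on a cart in front of the work surface, level with it; the furniture and walls round the work are solid. World frame = base frame: x ahead of the robot, y to its left, z up, the work surface at z = 0. Lengths are in m, angles in rad, forces in N, time in s.
With the tool pointing down it reaches from about 0.4 to 0.85 m from the base axis. Payload 4.5 kg.
Tool frame: the origin (TCP) lies midway between the tips of the shut fingers; the grasp point (between the pads) lies 19 mm behind it; z points along the fingers, y is the line along which they close (so a half turn about z gives the same grasp; the last joint's range is limited). The gripper opens to 88 mm and grips with 3 to 60 N. Pads are 18 mm wide; open, the fingers measure 123 mm over their backs; the gripper's body (75 mm by 187 mm) begins 45 mm behind the grasp point.
Start: joints at [1.141, 0.689, -0.195, 1.565, 0.157, 0.902, -0.215], TCP at [0.28, -0.559, 0.239] pointing down, gripper open.
Joint ranges: [-3.01, 3.01], [-0.46, 2.08], [-1.47, 1.51], [0.13, 2.56], [-1, 4.14], [0.04, 2.09], [-2.66, 2.66]. Speed limits (rad/s): [2.57, 2.57, 3.14, 3.14, 3.14, 3.14, 3.14].

## Interface

Orientations are given as a unit quaternion [x, y, z, w].
In Python, from plant import * gives the robot as it stands.
- The arm moves only by the tool send_rows, never from a script. Its argument "targets" is a list of rows, each a list of 2 entries, a list of its own where there are three numbers: the shift along the tool's x, y, z in units of 0.3 m (1.0 is 0.3 m), then the turn, a rotation vector about the tool's x, y, z in units of pi rad (1.0 is pi rad). A call has 1 to 12 rows; each row is the pose to reach, as a shift and turn from the pose commanded when the call began, along the tool's axes at that moment, turning the shorter way round; what a row does not reach only later rows make up. A row lasts 1/8 s, in which the tool goes at most 62.5 mm and 10.7 degrees, less where a joint would pass 70% of its speed; a pose out of reach is approached as far as the arm can. A call with a number of a shift or a turn outside -1 to 1 is refused whole. A call with a gripper value outside its range is refused whole. "fingers" is the opening, from 0 (shut) to 1 (fully open), set as the call begins (left out, the last holds). The fingers move at their own pace and stop on an object; "newtons" is the grip in N (left out, the last holds). Time passes only in rows, so rows that repeat a pose let the fingers close. It gives the time, the measured TCP pose, the force, the opening and the grip force at its end, in the units of the state.
- get_state(): the state, without advancing time (a new reading comes with each control period).
- snapshot(name): name is "scene" or "side" or "wrist"; returns a dict with "img" (384x512x3 uint8, blue, green, red), "fx", "fy", "cx", "cy" (pixels), "k1" (the pictures are not rectified: a ray, as slopes to the right and down, at radius r is drawn at 1 + k1 r^2 times it, then the intrinsics apply), "cam_to_world" (4x4, takes a point from camera to world coordinates); the wrist camera has in their place "T_tool_cam" (4x4, takes a point from camera to tool coordinates, whose origin is the TCP and whose axes are the flange's). Camera axes: x right, y down, z forward; pixel columns grow to the right and rows downward; lengths in m; the calibration is good to about 2 mm. A picture is of the moment at which its call begins: read the wrist's pose just before it. There is no depth.
- finish_job(): hands the job in; it is judged then, once.
The state is a dict: "clock": time; "q": joint angles; "qd": joint speeds; "joint_torque": joint torques, N m; "tool_pos": TCP position; "eef_rot": TCP orientation; "contact_force": force on the tool from outside, world axes, zero at the start; "moment": the same for the moment, N m; "opening": opening from 0.0 (shut) to 1.0 (fully open); "finger_force": force on a finger pad.
Only numpy, scipy, OpenCV 4.12 (cv2) and the standard library are available. Lean on these libraries where they do the work, as an engineer would, in place of code of your own. Each camera call takes 0.05 s, during which the arm holds its last target. There are 200 camera calls.

## Working session

There is one attempt and no reset: what is moved stays moved. The work goes in short steps, Python scripts to look and compute and a tool call to move; the robot and the scene stay as the last step left them, time stands still between calls to the robot, and variables do not carry over. Pictures are saved under pics/ and viewed, at most 10 in all, crops included, and the job is handed in when it is done.

Besides the shell and the picture viewer there is one more tool, called after ">>>" in YAML: its name, and indented under it one key for each argument. send_rows: Moves the arm, as the interface text tells. Its arguments: {"type":"object","properties":{"targets":{"type":"array"},"fingers":{"type":"number"},"newtons":{"type":"number"}},"required":["targets"]}

```bash
mkdir -p pics; ls; python3 - <<'E'
from plant import *
import cv2,numpy as np
s=get_state(); print(s['clock'],s['tool_pos'],s['eef_rot'],s['opening'])
for n in ("scene","side"):
    d=snapshot(n); cv2.imwrite(f"pics/{n}0.png",d["img"]); np.savez(f"pics/{n}0.npz",**d)
    print(n,d["fx"],d["fy"],d["cx"],d["cy"],d["k1"],np.round(d["cam_to_world"],3).tolist())
a=cv2.imread("pics/scene0.png");b=cv2.imread("pics/side0.png")
E
```

```text
pics
0.0 [ 0.27927029 -0.55843258  0.23790989] [ 9.73219541e-01  2.29875813e-01 -2.82856996e-04 -8.69360659e-04] 0.9984989635375687
scene 489.969325987955 489.969325987955 254.62422604089318 182.6003946305255 0.07106364587474742 [[0.856, -0.326, 0.401, -0.224], [-0.517, -0.518, 0.682, -1.193], [-0.014, -0.791, -0.612, 1.139], [0.0, 0.0, 0.0, 1.0]]
side 367.75336193324785 367.75336193324785 258.03884106480984 190.9824320525038 0.03626877426705316 [[-1.0, -0.003, -0.015, 0.492], [0.011, 0.537, -0.843, 1.008], [0.011, -0.844, -0.537, 0.701], [0.0, 0.0, 0.0, 1.0]]
```

View pics/scene0.png

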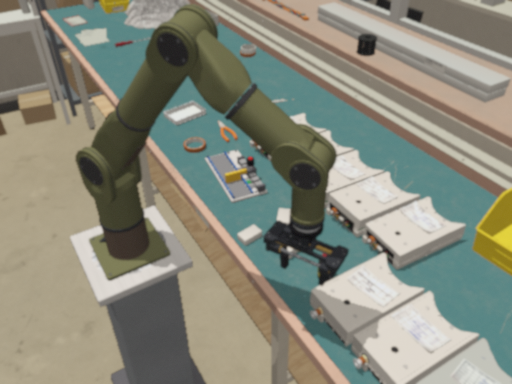

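View pics/side0.png

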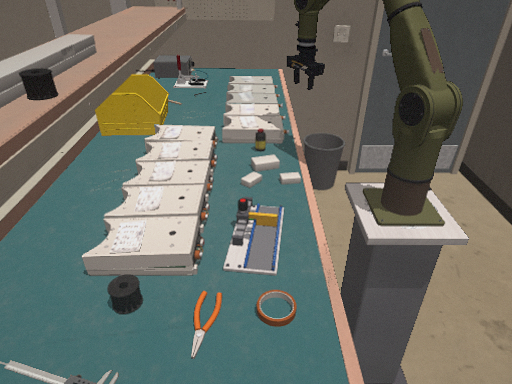

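The scene view shows the jig at about (240,178), with a carton-like box at (250,234). In the side view, the jig is at (258,238), with the yellow stop at (263,218) and the knob at (243,203). Three white boxes could be the carton: (265,162), (251,180) and (290,178). The bottle is at (260,138), the tape at (276,307) and the pliers at (206,322).

```bash
cat > h.py <<'E'
import numpy as np,cv2
from scipy.spatial.transform import Rotation as R
def rays(d,uv,T=None):
    T=d["cam_to_world"] if T is None else T
    K=np.array([[d["fx"],0,d["cx"]],[0,d["fy"],d["cy"]],[0,0,1.]])
    n=cv2.undistortPoints(np.array(uv,float).reshape(-1,1,2),K,np.array([float(d["k1"]),0,0,0])).reshape(-1,2)
    v=np.c_[n,np.ones(len(n))]@T[:3,:3].T
    return T[:3,3],v
def onplane(d,uv,z,T=None):
    o,v=rays(d,uv,T); return o+v*((z-o[2])/v[:,2])[:,None]
def wristT(d,s):
    T=np.eye(4);T[:3,:3]=R.from_quat(s["eef_rot"]).as_matrix();T[:3,3]=s["tool_pos"]
    return T@d["T_tool_cam"]
def totool(s,p):  # world point -> shift in tool axes, units of 0.3 m
    return R.from_quat(s["eef_rot"]).inv().apply(np.array(p)-s["tool_pos"])/0.3
E
python3 - <<'E'
from h import *
d=dict(np.load("pics/side0.npz"))
im=d["img"]; c=im[120:280,210:310]; cv2.imwrite("pics/crop1.png",cv2.resize(c,(500,800)[:2] and (375,600),interpolation=cv2.INTER_CUBIC))
for n,u,z in [("boxA",(265,162),.03),("boxB",(251,180),.02),("boxC",(290,178),.02),("bottle",(260,149),0),("knobtop",(243,201),.097),("plate nearL",(227,268),.012),("plate nearR",(278,271),.012),("tape",(276,307),.01),("pl",(206,322),0.01)]:
    print(n,onplane(d,[u],z).round(3))
E
```

```text
boxA [[ 0.443 -0.256  0.03 ]]
boxB [[ 0.497 -0.136  0.02 ]]
boxC [[ 0.355 -0.152  0.02 ]]
bottle [[ 0.46  -0.432  0.   ]]
knobtop [[0.52  0.113 0.097]]
plate nearL [[0.558 0.301 0.012]]
plate nearR [[0.425 0.312 0.012]]
tape [[0.436 0.426 0.01 ]]
pl [[0.595 0.467 0.01 ]]
```

View pics/crop1.png

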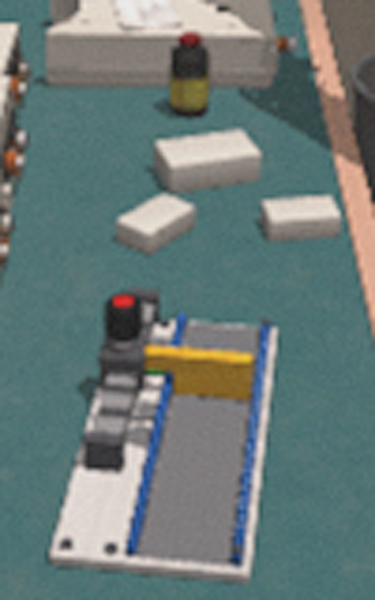

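```bash
python3 - <<'E'
from h import *; from plant import *
s=get_state(); print(totool(s,[.45,0.0,.40]).round(3), (totool(s,[.45,0.0,.40])/10).round(4))
d=snapshot("wrist"); print(d["fx"],d["cx"],d["cy"],d["k1"],d["T_tool_cam"].round(3).tolist())
E
```

```text
[ 1.342 -1.411 -0.538] [ 0.1342 -0.1411 -0.0538]
278.8809420564588 256.6050188418732 191.36434080556094 -0.06353557150831415 [[-0.001, -0.949, -0.316, 0.083], [1.0, -0.001, -0.001, 0.0], [0.0, -0.316, 0.949, -0.147], [0.0, 0.0, 0.0, 1.0]]
```

>>> send_rows:
  targets:
    - [[0.13, -0.14, -0.05], [0, 0, 0]]
    - [[0.27, -0.28, -0.11], [0, 0, 0]]
    - [[0.4, -0.42, -0.16], [0, 0, -0.05]]
    - [[0.54, -0.56, -0.22], [0, 0, -0.1]]
    - [[0.67, -0.7, -0.27], [0, 0, -0.15]]
    - [[0.8, -0.84, -0.32], [0, 0, -0.2]]
    - [[0.94, -0.98, -0.37], [0, 0, -0.25]]
    - [[0.94, -0.98, -0.4], [0, 0, -0.32]]

```text
clock: 1.15
tool_pos: [0.402, -0.1647, 0.3599]
eef_rot: [0.748, 0.664, 0.001, 0.0]
contact_force: [0.1, 0.4, 0.2]
opening: 1.001
finger_force: 0.0
```

```bash
python3 - <<'E'
from h import *; from plant import *
s=get_state(); print(s['clock'],s['tool_pos'],s['q'].round(2) if hasattr(s['q'],'round') else s['q'],totool(s,[.45,0.0,.40]).round(3), R.from_quat(s['eef_rot']).as_matrix().round(3).tolist())
E
```

```text
1.15 [ 0.40203926 -0.16474978  0.35987753] [ 0.69  0.31 -0.55  1.91  0.19  0.97 -0.06] [ 0.564  0.094 -0.133] [[0.118, 0.993, 0.002], [0.993, -0.118, 0.001], [0.001, 0.002, -1.0]]
```

>>> send_rows:
  targets:
    - [[0.2, 0.03, -0.05], [0, 0, 0]]
    - [[0.4, 0.06, -0.1], [0, 0, 0]]
    - [[0.56, 0.09, -0.13], [0, 0, 0]]
    - [[0.56, 0.09, -0.13], [0, 0, 0]]
    - [[0.56, 0.09, -0.13], [0, 0, 0]]

```text
clock: 1.78
tool_pos: [0.449, -0.0079, 0.3972]
eef_rot: [0.753, 0.658, -0.001, -0.0]
contact_force: [-0.4, -1.3, -0.3]
opening: 1.002
finger_force: 0.0
```

```bash
python3 - <<'E'
from h import *; from plant import *
s=get_state(); d=snapshot("wrist"); print(s['clock'],s['tool_pos'],R.from_quat(s['eef_rot']).as_matrix().round(3).tolist())
np.savez("pics/w1.npz",T=wristT(d,s),**{k:d[k] for k in("img","fx","fy","cx","cy","k1")})
cv2.imwrite("pics/w1.png",cv2.resize(d["img"],(800,600)))
E
```

```text
1.775 [ 0.44900189 -0.0079357   0.39724727] [[0.134, 0.991, -0.001], [0.991, -0.134, -0.001], [-0.001, -0.001, -1.0]]
```

View pics/w1.png

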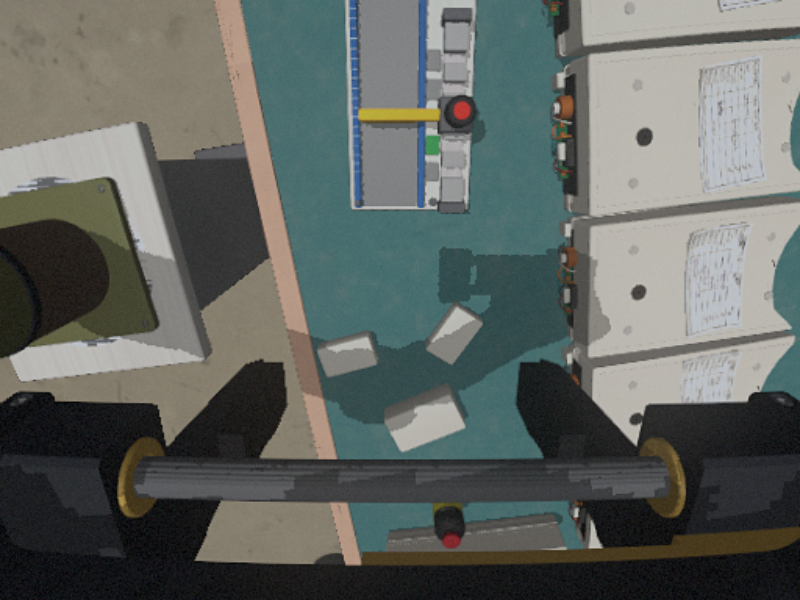

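The wrist view (800x600) shows:
- Knob at (460,111), with the yellow stop running from (360,115) to (440,115).
- Green tag at (432,145), on the −y side of the stop, and grey tags at (432,171), (433,75) and (433,60).
- The largest white box at (425,417), with the smaller decoys at (348,354) and (455,334).
- Bottle at (449,525).

I'll take the measurements next.

```bash
python3 - <<'E'
from h import *
d=dict(np.load("pics/w1.npz")); im=d["img"]; T=d["T"]; hsv=cv2.cvtColor(im,cv2.COLOR_BGR2HSV)
def comps(m,amin=15):
    n,l,st,c=cv2.connectedComponentsWithStats(m.astype(np.uint8)); return [(c[i],st[i],l==i) for i in range(1,n) if st[i][4]>=amin]
h,s_,v=cv2.split(hsv)
roi=np.zeros_like(h,bool); roi[0:300,215:320]=1
P=lambda uv,z:onplane(d,[uv],z,T)[0].round(4)
for n,m,z in [("red",((h<8)|(h>172))&(s_>140)&(v>100),.097),("green",(h>45)&(h<75)&(s_>130)&(v>90),.016),("yellow",(h>18)&(h<32)&(s_>130)&(v>100),.054),("blue",(h>100)&(h<125)&(s_>120)&(v>80),.022)]:
    for c,st,l in comps(m&roi,15):
        ys,xs=np.nonzero(l); r=cv2.minAreaRect(np.c_[xs,ys].astype(np.float32)); print(n,c.round(1),st, P(c,z))
        if n in("yellow","blue"):
            q=onplane(d,cv2.boxPoints(r),z,T)[:,:2]; print(q.round(4).tolist())
m=(s_<60)&(v>110)
for c,st,l in comps(m&roi,150):
    if c[1]<195: continue
    cn=max(cv2.findContours(l.astype(np.uint8),0,2)[0],key=cv2.contourArea)
    ap=cv2.approxPolyDP(cn,4,True)[:,0]; print("box",c.round(1),st,ap.tolist()); print(onplane(d,ap,.035,T)[:,:2].round(4).tolist()); print(onplane(d,ap,.0,T)[:,:2].round(4).tolist())
c=im[225:300,195:320]; b=im[60:140,215:315]
cv2.imwrite("pics/crop2.png",np.vstack([cv2.resize(c,(750,450),interpolation=2)]))
E
```

```text
red [295.1  70.3] [290  65  11  12 106] [0.5222 0.107  0.097 ]
green [276.3  92.3] [273  87   8  12  87] [0.4961 0.0804 0.016 ]
yellow [255.1  73.2] [230  69  52   9 389] [0.4626 0.1144 0.054 ]
[[0.4229, 0.1265], [0.5055, 0.1152], [0.5041, 0.1029], [0.421, 0.1142]]
blue [225.5   2. ] [224   0   4   5  20] [0.4297 0.2348 0.022 ]
[[0.4277, 0.2381], [0.4326, 0.2374], [0.4316, 0.2314], [0.4267, 0.2321]]
blue [269.6  34.2] [268   0   5  69 272] [0.4956 0.1757 0.022 ]
[[0.4995, 0.228], [0.5061, 0.2272], [0.4931, 0.1216], [0.4862, 0.1225]]
blue [225.5   8. ] [224   6   4   5  20] [0.4282 0.2258 0.022 ]
[[0.4262, 0.2292], [0.4312, 0.2284], [0.4302, 0.2224], [0.4253, 0.2232]]
blue [225.8  18. ] [224  12   5  12  48] [0.4263 0.2107 0.022 ]
[[0.4248, 0.2202], [0.4314, 0.2192], [0.4287, 0.2025], [0.4221, 0.2035]]
blue [226.4  27. ] [224  25   5   5  21] [0.425  0.1969 0.022 ]
[[0.4216, 0.2005], [0.4282, 0.1995], [0.4272, 0.1934], [0.4206, 0.1943]]
blue [226.5  34. ] [225  32   4   5  20] [0.4235 0.186  0.022 ]
[[0.4215, 0.1895], [0.4265, 0.1888], [0.4255, 0.1826], [0.4205, 0.1833]]
blue [226.5  
[... 1236 characters left out ...]
  36  37 699] [[293, 196], [273, 222], [287, 232], [308, 207]]
[[0.5052, -0.1134], [0.4605, -0.1629], [0.486, -0.1888], [0.5324, -0.1402]]
[[0.5083, -0.1262], [0.4604, -0.1792], [0.4878, -0.2069], [0.5373, -0.1549]]
box [226.3 226.7] [215 215  27  25 487] [[235, 215], [215, 219], [215, 239], [240, 232]]
[[0.3876, -0.1377], [0.3466, -0.141], [0.3384, -0.185], [0.3917, -0.176]]
[[0.3826, -0.1523], [0.3388, -0.1557], [0.33, -0.2028], [0.3869, -0.1932]]
box [271.8 270.9] [ 246  252   52   38 1099] [[287, 252], [246, 269], [257, 289], [297, 273]]
[[0.4815, -0.2349], [0.3907, -0.2645], [0.407, -0.3189], [0.4977, -0.2894]]
[[0.4829, -0.2562], [0.3859, -0.2878], [0.4033, -0.3459], [0.5003, -0.3143]]
```

View pics/crop2.png

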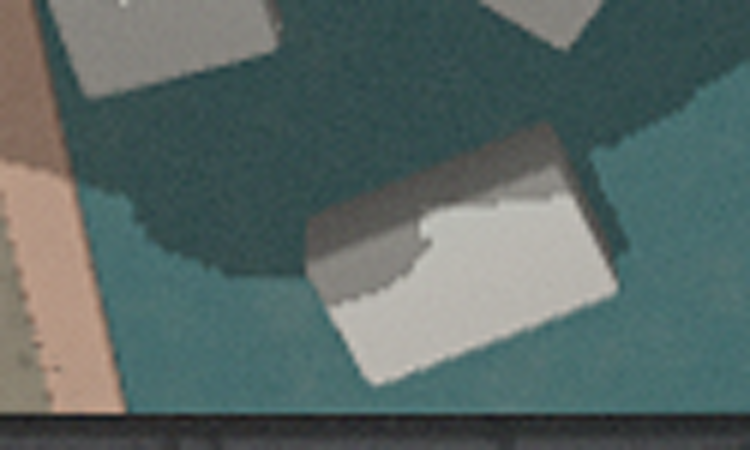

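Knob at (0.522, 0.107). Jig yaw is about −7.6° and its origin about (0.451, 0.1165); the channel walls agree with this. The green tag is at jig (0.050, −0.030), so it is the −30 mm notch. Carton candidates (512x384 px) are (272,271) at about 96x57 mm, (290,214) at about 67x37 mm, and (226,227), also small. I chose the first, at (0.444, −0.277) with yaw 18°, and the crop confirms it.

```bash
python3 - <<'E'
from h import *; from plant import *
s=get_state(); 
for p in ([.5222,.107,.14],[.5222,.107,.066]): print(totool(s,p).round(3))
E
```

```text
[0.416 0.191 0.856]
[0.416 0.191 1.103]
```

>>> send_rows:
  targets:
    - [[0.1, 0.04, 0.17], [0, 0, 0]]
    - [[0.2, 0.08, 0.34], [0, 0, 0]]
    - [[0.3, 0.13, 0.5], [0, 0, 0]]
    - [[0.4, 0.18, 0.65], [0, 0, 0]]
    - [[0.415, 0.19, 0.78], [0, 0, 0]]
    - [[0.415, 0.19, 0.86], [0, 0, 0]]
    - [[0.415, 0.19, 0.86], [0, 0, 0]]
    - [[0.415, 0.19, 0.86], [0, 0, 0]]
  fingers: 1

```text
clock: 2.82
tool_pos: [0.5232, 0.1078, 0.1404]
eef_rot: [0.753, 0.657, 0.0, 0.0]
contact_force: [0.5, 0.2, -0.8]
opening: 1.0
finger_force: 0.0
```

```bash
python3 - <<'E'
from h import *; from plant import *
s=get_state(); d=snapshot("wrist"); print(s['tool_pos'],R.from_quat(s['eef_rot']).as_matrix().round(3).tolist(),totool(s,[.5222,.107,.066]).round(3))
cv2.imwrite("pics/w2.png",d["img"])
T=wristT(d,s); h,S,v=cv2.split(cv2.cvtColor(d["img"],cv2.COLOR_BGR2HSV))
m=((h<8)|(h>172))&(S>140)&(v>90)
n,l,st,c=cv2.connectedComponentsWithStats(m.astype(np.uint8))
for i in range(1,n):
    if st[i][4]>60: print(st[i],c[i].round(1),onplane(d,[c[i]],.097,T).round(4))
E
```

```text
[0.52320085 0.10776123 0.1404484 ] [[0.135, 0.991, 0.001], [0.991, -0.135, -0.0], [-0.0, 0.001, -1.0]] [-0.003 -0.003  0.248]
[245 208  22  20 346] [255.2 217.5] [[0.5221 0.1065 0.097 ]]
```

View pics/w2.png

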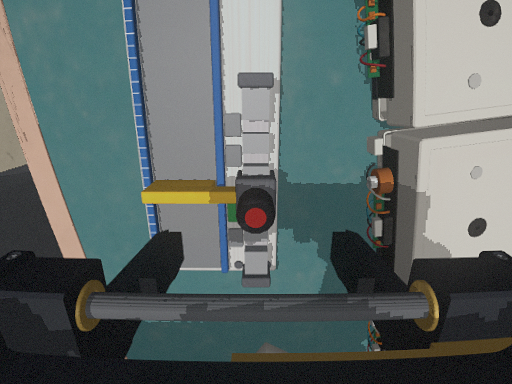

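The knob top at (255,217) lies midway between the fingers, and the second measurement of it agrees to 0.5 mm. Next I descend and grip.

>>> send_rows:
  targets:
    - [[0, 0, 0.1], [0, 0, 0]]
    - [[0, 0, 0.2], [0, 0, 0]]
    - [[0, 0, 0.245], [0, 0, 0]]
    - [[0, 0, 0.245], [0, 0, 0]]

```text
clock: 3.38
tool_pos: [0.5228, 0.1086, 0.0664]
eef_rot: [0.753, 0.658, -0.0, 0.0]
contact_force: [-0.5, 0.1, 0.4]
opening: 0.998
finger_force: 0.0
```

>>> send_rows:
  targets:
    - [[0, 0, 0], [0, 0, 0]]
    - [[0, 0, 0], [0, 0, 0]]
    - [[0, 0, 0], [0, 0, 0]]
    - [[0, 0, 0], [0, 0, 0]]
    - [[0, 0, 0], [0, 0, 0]]
    - [[0, 0, 0], [0, 0, 0]]
  fingers: 0
  newtons: 25

```text
clock: 4.12
tool_pos: [0.5226, 0.1088, 0.0662]
eef_rot: [0.753, 0.658, -0.0, 0.0]
contact_force: [-0.0, 0.4, -0.2]
opening: 0.344
finger_force: 0.6
```

>>> send_rows:
  targets:
    - [[0, 0, 0], [0, 0, 0]]
    - [[0, 0, 0], [0, 0, 0]]
    - [[0, 0, -0.04], [0, 0, 0]]
    - [[0, 0, -0.075], [0, 0, 0]]
    - [[0, 0, -0.075], [0, 0, 0]]
    - [[0, 0, -0.075], [0, 0, 0]]

```text
clock: 4.88
tool_pos: [0.5225, 0.1088, 0.0888]
eef_rot: [0.753, 0.658, -0.0, -0.0]
contact_force: [-0.4, 0.5, -1.7]
opening: 0.33
finger_force: 25.0
```

```bash
python3 - <<'E'
from h import *; from plant import *
s=get_state(); print(s['tool_pos'],s['contact_force'],s['finger_force'],s['opening'],R.from_quat(s['eef_rot']).as_matrix().round(3).tolist())
t=np.radians(-7.6); y=np.array([-np.sin(t),np.cos(t),0])
print(totool(s,s['tool_pos']-.03*y).round(4))
E
```

```text
[0.52248195 0.10875805 0.08877888] [-0.36747591  0.47793653 -1.67935637] 24.99973031692207 0.3304827693997692 [[0.134, 0.991, -0.0], [0.991, -0.134, 0.0], [0.0, -0.0, -1.0]]
[-0.1     0.0001 -0.    ]
```

>>> send_rows:
  targets:
    - [[-0.03, 0, -0.075], [0, 0, 0]]
    - [[-0.07, 0, -0.075], [0, 0, 0]]
    - [[-0.1, 0, -0.075], [0, 0, 0]]
    - [[-0.1, 0, -0.075], [0, 0, 0]]
    - [[-0.1, 0, -0.075], [0, 0, 0]]

```text
clock: 5.5
tool_pos: [0.5181, 0.0778, 0.1103]
eef_rot: [0.753, 0.658, -0.001, 0.0]
contact_force: [1.8, -1.7, -22.2]
opening: 0.328
finger_force: 25.0
```

```bash
python3 - <<'E'
from h import *; from plant import *
s=get_state(); print(s['tool_pos'],s['contact_force'],s['finger_force'],s['opening'])
E
```

```text
[0.51805766 0.07781748 0.11028571] [  1.82724186  -1.66279128 -22.22261811] 24.98188718687743 0.32781744817413716
```

The shift counts from the pose commanded when the call began, so my repeated −0.075 raised the knob to its upper stop and the pads slid on it. It is still held, and the stop has moved 30 mm. Now I lower it into the notch.

>>> send_rows:
  targets:
    - [[0, 0, 0.03], [0, 0, 0]]
    - [[0, 0, 0.055], [0, 0, 0]]
    - [[0, 0, 0.075], [0, 0, 0]]
    - [[0, 0, 0.085], [0, 0, 0]]
    - [[0, 0, 0.085], [0, 0, 0]]
    - [[0, 0, 0.085], [0, 0, 0]]

```text
clock: 6.25
tool_pos: [0.5185, 0.0793, 0.0857]
eef_rot: [0.753, 0.658, 0.0, -0.0]
contact_force: [-1.9, -0.1, -3.1]
opening: 0.338
finger_force: 25.0
```

>>> send_rows:
  targets:
    - [[0, 0, 0], [0, 0, 0]]
    - [[0, 0, 0], [0, 0, 0]]
    - [[0, 0, 0], [0, 0, 0]]
    - [[0, 0, 0], [0, 0, 0]]
    - [[0, 0, -0.1], [0, 0, 0]]
    - [[0, 0, -0.25], [0, 0, 0]]
    - [[-0.1, 0, -0.4], [0, 0, 0]]
    - [[-0.2, 0, -0.5], [0, 0, 0]]
    - [[-0.2, 0, -0.5], [0, 0, 0]]
    - [[-0.2, 0, -0.5], [0, 0, 0]]
  fingers: 1

```text
clock: 7.5
tool_pos: [0.5103, 0.0202, 0.2352]
eef_rot: [0.753, 0.658, 0.0, -0.0]
contact_force: [-0.7, 0.4, 0.6]
opening: 1.0
finger_force: 0.0
```

```bash
python3 - <<'E'
from h import *; from plant import *
s=get_state(); d=snapshot("wrist"); e=snapshot("side"); print(s['clock'],s['tool_pos'])
T=wristT(d,s)
def comps(d,T,lo):
    h,S,v=cv2.split(cv2.cvtColor(d["img"],cv2.COLOR_BGR2HSV))
    m={"red":((h<8)|(h>172))&(S>140)&(v>90),"green":(h>45)&(h<75)&(S>130)&(v>90),"yellow":(h>18)&(h<32)&(S>130)&(v>100)}
    for n,z in (("red",.097),("green",.016),("yellow",.054)):
        k,l,st,c=cv2.connectedComponentsWithStats(m[n].astype(np.uint8))
        for i in range(1,k):
            if st[i][4]>lo:
                p=onplane(d,[c[i]],z,T)[0]; t=np.radians(-7.6); q=R.from_euler('z',-t).apply(p-[.4508,.1165,0])
                if abs(q[0])<.1 and abs(q[1])<.2: print(n,st[i],c[i].round(1),p.round(4),"jig",q.round(4))
comps(d,T,30); print("side"); comps(e,e["cam_to_world"],5)
np.savez("pics/w3.npz",T=T,**{k:d[k] for k in("img","fx","fy","cx","cy","k1")})
a=d["img"][:260,100:400]; b=cv2.resize(e["img"][180:285,215:295],(198,260),interpolation=2)
cv2.imwrite("pics/w3.png",np.hstack([a,b]))
E
```

```text
7.5 [0.51033476 0.02024614 0.23524026]
red [249 116  16  16 212] [256.6 123.4] [0.5183 0.0789 0.097 ] jig [ 0.0719 -0.0283  0.097 ]
yellow [168 115  74  11 800] [205.1 120. ] [0.4596 0.0873 0.054 ] jig [ 0.0126 -0.0277  0.054 ]
side
red [241 194   6   3  16] [243.8 195. ] [0.5178 0.0812 0.097 ] jig [ 0.0711 -0.0261  0.097 ]
green [249 216   5   4  13] [251.3 217.6] [0.4952 0.0858 0.016 ] jig [ 0.0481 -0.0245  0.016 ]
yellow [250 206  28  15 268] [264.8 212.9] [0.4547 0.1131 0.054 ] jig [ 0.0043 -0.0028  0.054 ]
```

View pics/w3.png

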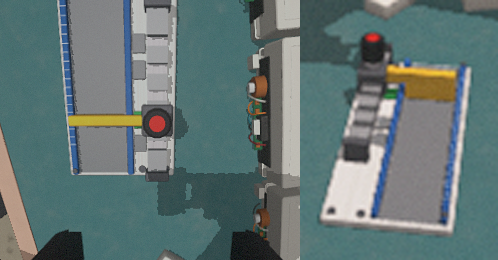

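The stop is at jig y ≈ −28 mm, over the green tag (crop 140,121), and the knob is in the notch region. I'll check its height by triangulating with before and after views.

```bash
python3 - <<'E'
from h import *; from plant import *
def red(d,box):
    h,S,v=cv2.split(cv2.cvtColor(d["img"],cv2.COLOR_BGR2HSV)); m=((h<8)|(h>172))&(S>120)&(v>80)
    w=np.zeros_like(m); x,y,X,Y=box; w[y:Y,x:X]=1; ys,xs=np.nonzero(m&w); return np.array([xs.mean(),ys.mean()])
def tri(a,Ta,ua,b,ub):
    o1,v1=rays(a,[ua],Ta);o2,v2=rays(b,[ub]);A=np.c_[v1[0],-v2[0]];k=np.linalg.lstsq(A,o2-o1,rcond=None)[0]
    p,q=o1+k[0]*v1[0],o2+k[1]*v2[0]; return ((p+q)/2).round(4),np.linalg.norm(p-q).round(4)
s0=dict(np.load("pics/side0.npz")); w1=dict(np.load("pics/w1.npz")); w3=dict(np.load("pics/w3.npz")); e=snapshot("side")
u0=red(s0,(235,190,252,212));u1=red(e,(235,185,252,205)); print(u0,u1)
print(tri(w1,w1["T"],red(w1,(280,60,305,80)),s0,u0)); print(tri(w3,w3["T"],red(w3,(240,110,270,135)),e,u1))
s=get_state(); print(s['clock'])
for p in ([.4442,-.2769,.16],): print(totool(s,p).round(3))
E
```

```text
[242.38888889 199.83333333] [243.83333333 194.94444444]
(array([0.5218, 0.107 , 0.0968]), np.float64(0.0007))
(array([0.5181, 0.0788, 0.0956]), np.float64(0.0005))
7.65
[-1.013 -0.087  0.249]
```

The knob top is at z = 95.6 mm, against 96.8 mm before the move, so it is fully seated. Now I go to the carton.

>>> send_rows:
  targets:
    - [[-0.18, 0, 0], [0, 0, 0.05]]
    - [[-0.36, -0.02, 0.02], [0, 0, 0.1]]
    - [[-0.54, -0.04, 0.05], [0, 0, 0.15]]
    - [[-0.72, -0.06, 0.08], [0, 0, 0.2]]
    - [[-0.9, -0.08, 0.1], [0, 0, 0.25]]
    - [[-0.98, -0.08, 0.12], [0, 0, 0.3]]
    - [[-0.98, -0.08, 0.12], [0, 0, 0.357]]
    - [[-0.98, -0.08, 0.12], [0, 0, 0.357]]
    - [[-0.98, -0.08, 0.12], [0, 0, 0.357]]

```text
clock: 8.78
tool_pos: [0.4479, -0.2675, 0.1994]
eef_rot: [0.987, 0.159, -0.0, -0.0]
contact_force: [-0.2, -0.2, 0.0]
opening: 1.004
finger_force: 0.0
```

```bash
python3 - <<'E'
from h import *; from plant import *
s=get_state(); d=snapshot("wrist"); T=wristT(d,s); M=R.from_quat(s['eef_rot']).as_matrix()
print(s['clock'],s['tool_pos'],np.round(s['q'],2),M.round(3).tolist(),np.degrees(np.arctan2(M[1,1],M[0,1])))
h,S,v=cv2.split(cv2.cvtColor(d["img"],cv2.COLOR_BGR2HSV)); m=((S<60)&(v>110)).astype(np.uint8)
k,l,st,c=cv2.connectedComponentsWithStats(m)
for i in range(1,k):
    if st[i][4]>800:
        cn=max(cv2.findContours((l==i).astype(np.uint8),0,2)[0],key=cv2.contourArea)
        r=cv2.minAreaRect(onplane(d,cn[:,0],.035,T)[:,:2].astype(np.float32)); print(c[i].round(1),st[i][4],r)
cv2.imwrite("pics/w4.png",d["img"])
for z in(.05,.014): print(totool(s,[.4556,-.2732,z]).round(3))
E
```

```text
8.775 [ 0.44791985 -0.2674521   0.19936701] [ 0.59  0.62 -0.23  1.92  0.22  0.63 -1.03] [[0.949, 0.315, -0.0], [0.315, -0.949, 0.001], [-0.0, -0.001, -1.0]] -71.65675356898842
[490.2  11.8] 1178 ((0.6963397264480591, -0.4359736740589142), (0.083368681371212, 0.030988406389951706), 87.9053726196289)
[18.4 72.8] 3465 ((0.46972429752349854, 0.02201247401535511), (0.06375737488269806, 0.13295359909534454), 83.75579071044922)
[176.1  99.8] 2633 ((0.49792781472206116, -0.16005660593509674), (0.0705588087439537, 0.04236339405179024), 49.14812088012695)
[485.3 210.9] 5020 ((0.49255430698394775, -0.5359148979187012), (0.18456245958805084, 0.1083758994936943), 35.3827018737793)
[263.9 176.2] 4196 ((0.44535261392593384, -0.2771413028240204), (0.0997355729341507, 0.059231050312519073), 17.95330238342285)
[157.8 211. ] 1602 ((0.3622382879257202, -0.16961199045181274), (0.07550995796918869, 0.04189175367355347), 8.141791343688965)
[ 20.3 232.4] 1523 ((0.26490518450737, -0.007337704300880432), (0.0769183486700058, 0.07354016602039337), 89.888671875)
[210.1 283.9] 1683 ((0.2966887950897217, -0.2695308029651642), (0.04463202506303787, 0.15628588199615479), 18.70790672302246)
[249.4 338.6] 8418 ((0.2059812992811203, -0.3461475372314453), (0.07841016352176666, 0.3889015316963196), 18.37744140625)
[0.018 0.027 0.498]
[0.018 0.027 0.618]
```

View pics/w4.png

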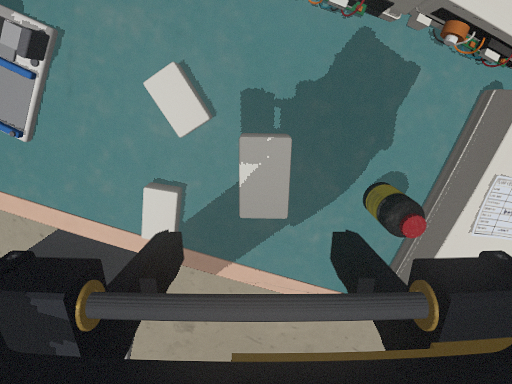

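The view shows the carton at (264,176), measuring 99.7x59.2 mm at (0.4454, −0.2771) with yaw 18.0°. It lies between the fingers, and the bottle at (395,208) is clear of them. Next I descend with the grip 12 mm beyond the carton's centre.

>>> send_rows:
  targets:
    - [[0.01, 0.015, 0.17], [0, 0, 0]]
    - [[0.02, 0.025, 0.34], [0, 0, 0]]
    - [[0.022, 0.026, 0.48], [0, 0, 0]]
    - [[0.022, 0.026, 0.57], [0, 0, 0]]
    - [[0.022, 0.026, 0.615], [0, 0, 0]]
    - [[0.022, 0.026, 0.615], [0, 0, 0]]

```text
clock: 9.57
tool_pos: [0.4562, -0.2735, 0.0149]
eef_rot: [0.988, 0.158, -0.0, -0.0]
contact_force: [-0.1, -0.2, 0.2]
opening: 1.0
finger_force: 0.0
```

>>> send_rows:
  targets:
    - [[0, 0, 0], [0, 0, 0]]
    - [[0, 0, 0], [0, 0, 0]]
    - [[0, 0, 0], [0, 0, 0]]
    - [[0, 0, 0], [0, 0, 0]]
    - [[0, 0, 0], [0, 0, 0]]
    - [[0, 0, 0], [0, 0, 0]]
  fingers: 0
  newtons: 20

```text
clock: 10.32
tool_pos: [0.4566, -0.2742, 0.0159]
eef_rot: [0.988, 0.157, 0.0, 0.0]
contact_force: [0.1, 0.3, 5.9]
opening: 0.681
finger_force: 20.0
```

>>> send_rows:
  targets:
    - [[0, 0, -0.03], [0, 0, 0]]
    - [[0, 0, -0.12], [0, 0, 0]]
    - [[0, 0, -0.28], [0, 0, 0]]
    - [[0, 0, -0.45], [0, 0, 0]]
    - [[0, 0, -0.5], [0, 0, 0]]
    - [[0, 0, -0.5], [0, 0, 0]]

```text
clock: 11.08
tool_pos: [0.4563, -0.2742, 0.1658]
eef_rot: [0.988, 0.157, 0.001, 0.0]
contact_force: [0.3, 1.0, -1.2]
opening: 0.677
finger_force: 20.0
```

```bash
python3 - <<'E'
from h import *; from plant import *
s=get_state(); M=R.from_quat(s['eef_rot']).as_matrix(); print(s['tool_pos'],s['contact_force'],s['opening'],np.degrees(np.arctan2(M[1,1],M[0,1])))
print(totool(s,[.4581,.171,.165]).round(3))
E
```

```text
[ 0.45633217 -0.27416177  0.16580714] [ 0.30508955  0.95885607 -1.22934001] 0.6767584839245092 -71.95267642698884
[ 0.465 -1.409  0.002]
```

>>> send_rows:
  targets:
    - [[0.05, -0.12, 0], [0, 0, -0.03]]
    - [[0.1, -0.26, 0], [0, 0, -0.06]]
    - [[0.14, -0.4, 0], [0, 0, -0.1]]
    - [[0.19, -0.54, 0], [0, 0, -0.14]]
    - [[0.24, -0.68, 0], [0, 0, -0.18]]
    - [[0.29, -0.82, 0], [0, 0, -0.22]]
    - [[0.33, -0.96, 0], [0, 0, -0.26]]
    - [[0.33, -0.98, 0], [0, 0, -0.3]]
    - [[0.33, -0.98, 0], [0, 0, -0.34]]
    - [[0.33, -0.98, 0], [0, 0, -0.3575]]
    - [[0.33, -0.98, 0], [0, 0, -0.3575]]

```text
clock: 12.45
tool_pos: [0.458, 0.0361, 0.1636]
eef_rot: [0.752, 0.659, -0.001, -0.001]
contact_force: [-0.0, -0.2, -0.4]
opening: 0.682
finger_force: 20.0
```

```bash
python3 - <<'E'
from h import *; from plant import *
s=get_state(); M=R.from_quat(s['eef_rot']).as_matrix(); print(s['tool_pos'],s['contact_force'],s['opening'],np.degrees(np.arctan2(M[1,1],M[0,1])))
print(totool(s,[.4581,.171,.165]).round(3))
E
```

```text
[0.45802595 0.03611279 0.16364772] [-0.02733761 -0.21173858 -0.42461122] 0.6819928394653045 -7.614319942600544
[ 0.446 -0.059 -0.005]
```

>>> send_rows:
  targets:
    - [[0.12, -0.02, 0], [0, 0, 0]]
    - [[0.24, -0.04, 0], [0, 0, 0]]
    - [[0.36, -0.05, 0], [0, 0, 0]]
    - [[0.445, -0.06, 0], [0, 0, 0]]
    - [[0.445, -0.06, 0.1], [0, 0, 0]]
    - [[0.445, -0.06, 0.2], [0, 0, 0]]
    - [[0.445, -0.06, 0.26], [0, 0, 0]]
    - [[0.445, -0.06, 0.26], [0, 0, 0]]
    - [[0.445, -0.06, 0.26], [0, 0, 0]]

```text
clock: 13.58
tool_pos: [0.459, 0.171, 0.0873]
eef_rot: [0.752, 0.659, -0.0, -0.0]
contact_force: [-0.1, -0.0, -0.2]
opening: 0.674
finger_force: 20.0
```

```bash
python3 - <<'E'
from h import *; from plant import *
s=get_state(); M=R.from_quat(s['eef_rot']).as_matrix(); print(s['tool_pos'],s['contact_force'],s['opening'],np.degrees(np.arctan2(M[1,1],M[0,1])))
q=R.from_euler('z',7.6,degrees=True).apply(s['tool_pos']-[.4508,.1165,0]); print("jig",q.round(4))
d=snapshot("wrist"); e=snapshot("side")
np.savez("pics/w5.npz",T=wristT(d,s),**{k:d[k] for k in("img","fx","fy","cx","cy","k1")})
cv2.imwrite("pics/w5.png",np.hstack([d["img"],cv2.resize(e["img"][170:290,215:305],(288,384),interpolation=2)]))
E
```

```text
[0.45896481 0.17101745 0.08727296] [-0.13965108 -0.02716765 -0.21091186] 0.67433021014338 -7.612874171110049
jig [0.0009 0.0551 0.0873]
```

View pics/w5.png

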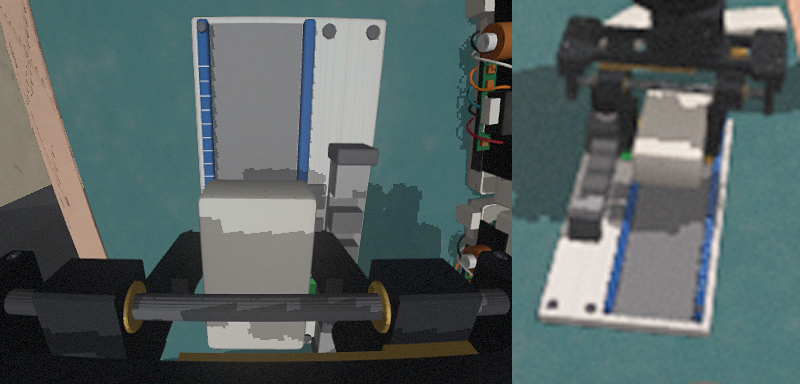

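The picture shows the carton hanging level at (258,250), lined up with the channel. The walls are at about x = 204 and x = 308 px. I'll refine the channel's centre line from the walls.

```bash
python3 - <<'E'
from h import *; from plant import *
d=dict(np.load("pics/w5.npz")); T=d["T"]; h,S,v=cv2.split(cv2.cvtColor(d["img"],cv2.COLOR_BGR2HSV))
m=(h>100)&(h<130)&(S>110)
L={}
for n,a,b in(("l",190,225),("r",290,330)):
    pts=[]
    for r in range(45,175,3):
        x=np.nonzero(m[r,a:b])[0]
        if len(x)>4: pts.append(((x.min()+x.max())/2+a,r,len(x)))
    pts=np.array(pts); p=onplane(d,pts[:,:2],.022,T)[:,:2]; f=np.polyfit(p[:,1],p[:,0],1); L[n]=f
    print(n,len(p),f,np.degrees(np.arctan(f[0])),"w",pts[:,2].mean(),p[:,1].min(),p[:,1].max())
s=get_state(); y=s['tool_pos'][1]
for y in (.16,.17,.18): print(y,(np.polyval(L["l"],y)+np.polyval(L["r"],y))/2, np.polyval(L["r"],y)-np.polyval(L["l"],y))
print(s['tool_pos'])
# carton edges
g=((S<60)&(v>90)).astype(np.uint8)
for r in (215,230,245):
    x=np.nonzero(g[r,190:318])[0]+190; print(r,x.min(),x.max(),onplane(d,[(x.min(),r),(x.max(),r)],.0873-.0145+.035,T)[:,:2].round(4).tolist())
E
```

```text
l 39 [0.13508084 0.39847906] 7.692996593661341 w 10.512820512820513 0.2019109282480337 0.29374011622292096
r 44 [0.13282855 0.47264124] 7.566224844973085 w 10.318181818181818 0.19213917461360647 0.28401398678344736
0.16 0.4569929006946153 0.07380182062292029
0.17 0.4583324476540378 0.07377929774703329
0.18 0.4596719946134603 0.07375677487114629
[0.45937368 0.17107068 0.08777323]
215 198 317 [[0.4343, 0.2027], [0.4924, 0.1949]]
230 199 316 [[0.4332, 0.1946], [0.4913, 0.1868]]
245 201 312 [[0.4325, 0.1861], [0.4888, 0.1786]]
```

>>> send_rows:
  targets:
    - [[0, -0.003, 0.06], [0, 0, 0]]
    - [[0, -0.003, 0.12], [0, 0, 0]]
    - [[0, -0.003, 0.16], [0, 0, 0]]
    - [[0, -0.003, 0.185], [0, 0, 0]]
    - [[0, -0.003, 0.193], [0, 0, 0]]
    - [[0, -0.003, 0.196], [0, 0, 0]]
    - [[0, -0.003, 0.196], [0, 0, 0]]

```text
clock: 14.55
tool_pos: [0.4583, 0.1711, 0.0287]
eef_rot: [0.752, 0.659, 0.0, 0.0]
contact_force: [0.2, -0.4, -0.9]
opening: 0.674
finger_force: 20.0
```

>>> send_rows:
  targets:
    - [[-0.015, 0, 0], [0, 0, 0]]
    - [[-0.03, 0, 0], [0, 0, 0]]
    - [[-0.04, 0, 0], [0, 0, 0]]
    - [[-0.044, 0, 0], [0, 0, 0]]
    - [[-0.047, 0, 0], [0, 0, 0]]
    - [[-0.047, 0, 0], [0, 0, 0]]

```text
clock: 15.3
tool_pos: [0.4563, 0.1572, 0.0284]
eef_rot: [0.752, 0.659, 0.0, 0.0]
contact_force: [-0.1, -0.2, -0.9]
opening: 0.677
finger_force: 20.0
```

>>> send_rows:
  targets:
    - [[-0.003, 0, 0], [0, 0, 0]]
    - [[-0.006, 0, 0], [0, 0, 0]]
    - [[-0.006, 0, 0], [0, 0, 0]]

```text
clock: 15.68
tool_pos: [0.4561, 0.1557, 0.0284]
eef_rot: [0.752, 0.659, 0.0, -0.0]
contact_force: [-1.3, 1.2, -0.3]
opening: 0.681
finger_force: 20.0
```

>>> send_rows:
  targets:
    - [[-0.003, 0, 0], [0, 0, 0]]
    - [[-0.006, 0, 0], [0, 0, 0]]
    - [[-0.006, 0, 0], [0, 0, 0]]
    - [[-0.006, 0, 0], [0, 0, 0]]

```text
clock: 16.18
tool_pos: [0.4558, 0.1537, 0.0284]
eef_rot: [0.752, 0.659, 0.0, -0.0]
contact_force: [-0.0, 2.6, -1.1]
opening: 0.679
finger_force: 20.0
```

>>> send_rows:
  targets:
    - [[-0.003, 0, 0], [0, 0, 0]]
    - [[-0.006, 0, 0], [0, 0, 0]]
    - [[-0.006, 0, 0], [0, 0, 0]]
    - [[-0.006, 0, 0], [0, 0, 0]]

```text
clock: 16.68
tool_pos: [0.4557, 0.1536, 0.0285]
eef_rot: [0.752, 0.659, 0.001, -0.001]
contact_force: [-0.4, 5.9, 0.1]
opening: 0.682
finger_force: 20.0
```

The force of 5.9 N shows the carton is firm against the stop. Now I set it down, let go with a partial opening so the fingers stay clear of the rack, and rise.

>>> send_rows:
  targets:
    - [[0.003, 0, 0.003], [0, 0, 0]]
    - [[0.003, 0, 0.005], [0, 0, 0]]
    - [[0.003, 0, 0.005], [0, 0, 0]]

```text
clock: 17.05
tool_pos: [0.4558, 0.1536, 0.0279]
eef_rot: [0.752, 0.659, 0.001, -0.0]
contact_force: [-1.2, 4.4, 11.0]
opening: 0.683
finger_force: 20.0
```

>>> send_rows:
  targets:
    - [[0, 0, 0], [0, 0, 0]]
    - [[0, 0, 0], [0, 0, 0]]
    - [[0, 0, 0], [0, 0, 0]]
    - [[0, 0, -0.04], [0, 0, 0]]
    - [[0, 0, -0.15], [0, 0, 0]]
    - [[0, 0, -0.3], [0, 0, 0]]
    - [[-0.15, 0, -0.48], [0, 0, 0]]
    - [[-0.33, 0, -0.6], [0, 0, 0]]
    - [[-0.45, 0, -0.7], [0, 0, 0]]
    - [[-0.45, 0, -0.7], [0, 0, 0]]
    - [[-0.45, 0, -0.7], [0, 0, 0]]
  fingers: 0.82

```text
clock: 18.42
tool_pos: [0.4377, 0.019, 0.2372]
eef_rot: [0.752, 0.659, 0.0, 0.0]
contact_force: [0.9, 0.9, -0.9]
opening: 0.817
finger_force: 0.0
```

```bash
python3 - <<'E'
from h import *; from plant import *
s=get_state(); d=snapshot("wrist"); e=snapshot("side"); print(s['clock'],s['tool_pos'])
T=wristT(d,s); J=lambda p:R.from_euler('z',7.6,degrees=True).apply(p-np.array([.4508,.1165,0]))
h,S,v=cv2.split(cv2.cvtColor(d["img"],cv2.COLOR_BGR2HSV))
def blob(m,lo):
    k,l,st,c=cv2.connectedComponentsWithStats(m.astype(np.uint8)); return [(c[i],st[i],l==i) for i in range(1,k) if st[i][4]>lo]
for n,m,z in(("red",((h<8)|(h>172))&(S>140)&(v>90),.097),("yellow",(h>18)&(h<32)&(S>130)&(v>100),.054)):
    for c,st,l in blob(m,60):
        q=J(onplane(d,[c],z,T)[0]); 
        if abs(q[0])<.1: print(n,c.round(1),st,q.round(4))
        if n=="red":
            E=cv2.cvtColor(e["img"],cv2.COLOR_BGR2HSV); g=((E[...,0]<8)|(E[...,0]>172))&(E[...,1]>120)&(E[...,2]>80); w=np.zeros_like(g); w[185:206,235:252]=1; ys,xs=np.nonzero(g&w)
            if len(xs):
                o1,v1=rays(d,[c],T);o2,v2=rays(e,[(xs.mean(),ys.mean())]);k=np.linalg.lstsq(np.c_[v1[0],-v2[0]],o2-o1,rcond=None)[0]; print("tri",J(o1+k[0]*v1[0]).round(4))
cv2.imwrite("pics/w6.png",np.hstack([d["img"],cv2.resize(e["img"][170:290,215:305],(288,384),interpolation=2)]))
np.savez("pics/w6.npz",T=T,**{k:d[k] for k in("img","fx","fy","cx","cy","k1")})
E
```

```text
18.425 [0.43769498 0.01904065 0.23722646]
red [328.5 116. ] [321 108  16  17 219] [ 0.0722 -0.0318  0.097 ]
tri [ 0.0724 -0.0318  0.0962]
yellow [266.8 113.1] [230 108  75  12 811] [ 0.0118 -0.0312  0.054 ]
```

View pics/w6.png

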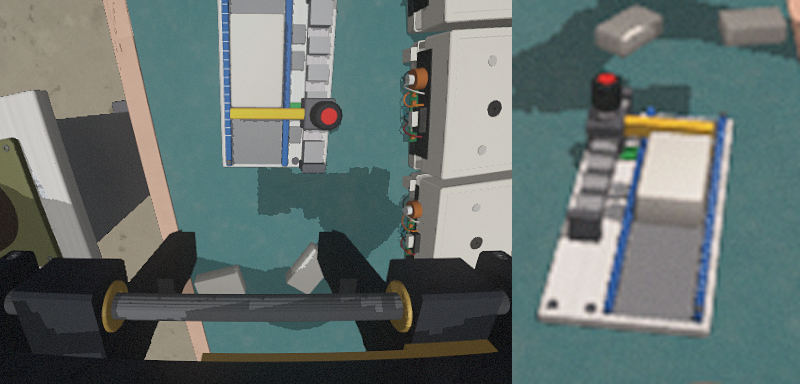

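The carton at (257,60) lies in the channel with its end at the yellow stop (267,113). The knob is down, with its top at z = 96 mm. One last check of the carton's position before handing in.

```bash
python3 - <<'E'
from h import *
d=dict(np.load("pics/w6.npz")); T=d["T"]; h,S,v=cv2.split(cv2.cvtColor(d["img"],cv2.COLOR_BGR2HSV))
m=((S<60)&(v>150)).astype(np.uint8); m[:,286:]=0; m[:,:226]=0; m[112:]=0
k,l,st,c=cv2.connectedComponentsWithStats(m); i=1+st[1:,4].argmax()
cn=max(cv2.findContours((l==i).astype(np.uint8),0,2)[0],key=cv2.contourArea)[:,0]
q=R.from_euler('z',7.6,degrees=True).apply(onplane(d,cn,.047,T)-[.4508,.1165,0])[:,:2]
print(st[i],cv2.minAreaRect((q*1000).astype(np.float32)),(q.min(0)*1000).round(1),(q.max(0)*1000).round(1))
E
```

```text
[ 230   13   54   94 4876] ((-0.1894550323486328, 24.901409149169922), (97.4766616821289, 58.570411682128906), 89.19332885742188) [-29.6 -23.5] [29.3 74. ]
```

```bash
python3 -c "
from plant import *
print(finish_job())"
```

```text
the job is handed in; nothing more can be done
None
```

I handed the job in at about 18.5 s: the knob is seated in the green-tag notch (jig y −30 mm), and the white carton lies flat in the long side of the channel against the stop, about 50 mm from carton centre to stop face (contact is 50 mm); no verdict came back.

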